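# Level the counter shelf with its screw foot and hold the spirit level down

## Robot

A 6-joint arm with a two-finger parallel gripper is mounted at the origin on a cart in front of the work surface, level with it; the furniture and walls round the work are solid. World frame = base frame: x ahead of the robot, y to its left, z up, the work surface at z = 0. Lengths are in m, angles in rad, forces in N, time in s.
With the tool pointing down it reaches from about 0.25 to 0.725 m from the base axis. Payload 4 kg.
Tool frame: the origin (TCP) lies midway between the tips of the shut fingers; the grasp point (between the pads) lies bot.tcp_to_grasp behind it (bot.tcp_to_grasp is the distance from the TCP to the grasp point, in m); z points along the fingers, y is the line along which they close (so a half turn about z gives the same grasp; the last joint's range is limited). The gripper opens to 85 mm and grips with 20 to 120 N. Pads are 22 mm wide; open, the fingers measure 114 mm over their backs; the gripper's body (76 mm by 85 mm) begins 54 mm behind the grasp point. The pads swing forward as they close: fully open they stand 13 mm farther back than shut.
Start: joints at [-1.193, 0.241, 0.005, 1.335, 0, 1.571], TCP at [0.184, -0.465, 0.231] pointing down, gripper open.
Joint ranges: [-2.72, 2.72], [-1.05, 1.87], [-1.09, 1.28], [-1.99, 2.15], [-1.42, 1.44], [-3.14, 3.14]. Speed limits (rad/s): [2.79, 2.79, 3.14, 3.14, 3.14, 3.14].

## Interface

Orientations are given as a unit quaternion [x, y, z, w].
In Python, from workcell import readout, camera, bot gives the robot as it stands. The module is installed in compiled form; this text tells all that it offers.
- The arm moves only by the tool jog_arm, never from a script. Its argument "motion" is a list of rows, each an object of numbers: "x", "y", "z": the shift along the tool's x, y, z in mm; "spin": the turn about the tool's z in degrees; "fingers": the closure, from -1 (fully open) to 1 (shut). A call has 1 to 8 rows; each row is the pose to reach, as a shift and turn from the pose commanded when the call began, along the tool's axes at that moment; what a row does not reach only later rows make up. A row lasts 1/8 s, in which the tool goes at most 62.5 mm and 10.7 degrees, less where a joint would pass 70% of its speed; a pose out of reach is approached as far as the arm can. A call with a gripper value outside its range is refused whole. The fingers move at their own pace and stop on an object; the grip force is fixed at half the most. Time passes only in rows, so rows that repeat a pose let the fingers close. It gives the time, the measured TCP pose, the force, the opening and the grip force at its end, in the units of the state.
- readout.get_obs(): the state, without advancing time (a new reading comes with each control period).
- camera(name): name is "scene" or "top" or "wrist"; returns a dict with "pixels" (400x640x3 uint8, red, green, blue), "K" (3x3 intrinsics, pixels), "rvec" (rotation vector, rad) and "tvec" (3), from world to camera coordinates, as OpenCV has them. Camera axes: x right, y down, z forward; pixel columns grow to the right and rows downward; lengths in m; the calibration is good to about 2 mm. The wrist camera is an equidistant fisheye: a pixel r from the principal point sees the ray r / f radians off the axis. A picture is of the moment at which its call begins. There is no depth.
- bot.job_done(): hands the job in; it is judged then, once.
The state is a dict: "clock": time; "joint_pos": joint angles; "joint_vel": joint speeds; "tau": joint torques, N m; "eef_pos": TCP position; "tool_rot": TCP orientation; "ft_force": force on the tool from outside, world axes, zero at the start; "ft_torque": the same for the moment, N m; "grip_width": finger opening in m; "grasp_force": force on a finger pad.
Only numpy, scipy, OpenCV 4.12 (cv2) and the standard library are available. Lean on these libraries where they do the work, as an engineer would, in place of code of your own. Each camera call takes 0.05 s, during which the arm holds its last target. There are 200 camera calls.

## Task

The little shelf on the table slopes down towards its screw foot. Stand the spirit level in the groove along the back of the shelf, let go of it, and turn the knob of the screw foot until the bubble rests midway between the two lines. Then prove the setting under the hand: press the level gently down on the shelf from above with the fingertips and finish while still pressing it, the bubble centred, with the tins on the shelf and the mug left where they were.

Things in the scene. Friction and masses are not known exactly. Their poses are not given: they have to be found in the camera images.
- riser: The shelf unit: a wooden board 280 mm long (its y) and 170 mm deep (its x), top 100 mm above the table, on two fixed feet at its +y end and one screw foot at its -y end. The unit stays where it stands. Origin on the table under the middle of the board, z up; +x points to the back, where the groove is.
- groove (a point): Middle of the groove's floor (the top of the board, 55 mm behind the middle of the board, moving with it). Its y runs along the groove, x across it, z is the board's upward normal. The groove is 24 mm wide, between two wooden battens 12 mm wide and 16 mm high with rounded edges, 268 mm long and open at both ends. The board tilts about its fixed feet, 301 mm in y from the axis of the screw foot; at the start its screw-foot end is 2 to 5 mm too low.
- knob (a point): Middle of the black ribbed knob on top of the screw foot: round, 38 mm across, 26 mm high (from 14 mm above this point to 12 mm below), on a vertical axis 176 mm in -y from the middle of the board; it keeps its height of 153 mm over the table. Turned clockwise seen from above it raises this end of the board by 12 mm a turn (1.9 mm a rad); it stays where it is left and needs about 0.12 Nm.
- level: Spirit level of aluminium with black ends, 180 mm long (its y), 20 mm thick (its x), 50 mm high (its z), 0.28 kg, standing on the table on its narrow base. Origin at the middle of its underside. The vial lies along y in an open window 54 mm long in the middle of the top, its top just under the level's top; beside it the side walls go up to 46 mm, and the solid top on either side runs from 27 to 90 mm from the middle.
- bubble (a joint): Position of the pale bubble in the vial along the level's y, in m: 0 midway between the two black lines, + towards the level's +y end; it runs to the higher end by 7.5 mm for each 0.01 rad of slope, at most 16 mm, and takes about 2 s to settle. The bubble is 15 mm long, the lines stand 10 mm either side of the middle.
- pea_tin: Bystander: round tin 75 mm across, 58 mm high, on the front of the board near its +y end. Origin at the middle of its underside.
- fish_tin: Bystander: low oblong tin 63 x 105 x 26 mm on the front of the board, to the -y side of the pea tin. Origin at the middle of its underside.
- mug: Bystander: green and white mug, 78 mm across with its handle 116 mm, 101 mm high, on the table at the front left. Origin under its middle.

How it is judged:
On the way, in this order (a step that is already met when the one before it is completed fails the run):
1. the level stands in the groove, on its floor, and is let go (z of level in the frame of groove between -0.003 and 0.004 m and x of level in the frame of groove between -0.005 and 0.005 m and y of level in the frame of groove between -0.05 and 0.05 m and angle between the z axis of level and the z axis of groove, either way round below 0.05 rad and contact force between the fingers and level below 0.1 N), for 0.2 s.
2. the shelf is turned level with the level standing in the groove: board within 0.0035 rad, bubble within 2.5 mm of the middle (angle between groove's own z axis and vertical below 0.0035 rad and value of joint bubble between -0.0025 and 0.0025 m and z of level in the frame of groove below 0.004 m and angle between the z axis of level and the z axis of groove, either way round below 0.05 rad), for 0.3 s.
At the end, for the whole second after the job is handed in: The level stands on the groove's floor within 50 mm of its middle, the fingers press it down with 2 to 30 N (over 4 N on the shelf), and meanwhile the bubble stays within 2.5 mm of the middle and the board within 0.004 rad of level; tins and mug within 30 mm of where they stood (contact force between the fingers and level between 2 and 30 N and contact force between level and riser above 4 N and value of joint bubble between -0.0025 and 0.0025 m and angle between groove's own z axis and vertical below 0.004 rad and z of level in the frame of groove between -0.003 and 0.004 m and x of level in the frame of groove between -0.005 and 0.005 m and y of level in the frame of groove between -0.05 and 0.05 m and angle between the z axis of level and the z axis of groove, either way round below 0.05 rad and distance of each of pea_tin, fish_tin, mug from where it was at the start of the episode below 0.03 m); the arm keeps its last pose, push and grip.
It fails at once if the level is driven onto the shelf with more than 40 N (contact force between level and riser above 40 N).
It fails at once if a tin or the mug is knocked over (angle between any of pea_tin, fish_tin, mug's own z axis and vertical above 0.4 rad).
It also fails if it takes over 72 s, if anything falls off the work surface, if the arm or the gripper's body presses on something with over 40 N, if the wrist force passes 120 N, or if a joint passes its speed limit or range.

## Working session

There is one attempt and no reset: what is moved stays moved. The work goes in short steps, Python scripts to look and compute and a tool call to move; the robot and the scene stay as the last step left them, time stands still between calls to the robot, and variables do not carry over. Pictures are saved under pics/ and viewed, at most 10 in all, crops included, and the job is handed in when it is done.

Besides the shell and the picture viewer there is one more tool, called as name(argument=value, ...) on one line, values as JSON. jog_arm: Moves the arm, as the interface text tells. Its arguments: {"type":"object","properties":{"motion":{"type":"array"}},"required":["motion"]}

```bash
mkdir -p pics; python3 - <<'E'
from workcell import readout,camera,bot
import cv2,numpy as np
o=readout.get_obs();print(o['clock'],o['eef_pos'],o['tool_rot'],bot.tcp_to_grasp,o['ft_force'])
for n in("scene","top"):
    c=camera(n);np.savez(f'{n}.npz',**c);cv2.imwrite(f'pics/{n}0.png',c['pixels'][:,:,::-1])
    R=cv2.Rodrigues(c['rvec'])[0];print(n,c['K'].tolist(),(-R.T@c['tvec']).round(3),R.round(3).tolist())
E
```

```text
0.0 [ 0.18421364 -0.46414146  0.23040419] [ 9.82209096e-01  1.87787517e-01 -2.01994226e-04 -1.04808645e-03] 0.0187 [-0.68207289  0.09148276  0.33570769]
scene [[436.0661743120611, 0.0, 317.41785107650736], [0.0, 436.0661743120611, 206.12663429519702], [0.0, 0.0, 1.0]] [-0.148  1.031  0.742] [[-0.823, -0.567, -0.025], [-0.25, 0.401, -0.881], [0.51, -0.719, -0.472]]
top [[505.18390579144307, 0.0, 317.7740274508093], [0.0, 505.18390579144307, 197.5537286267844], [0.0, 0.0, 1.0]] [0.29  0.075 1.365] [[-0.116, -0.993, -0.005], [-0.972, 0.114, -0.204], [0.203, -0.019, -0.979]]
```

View pics/top0.png

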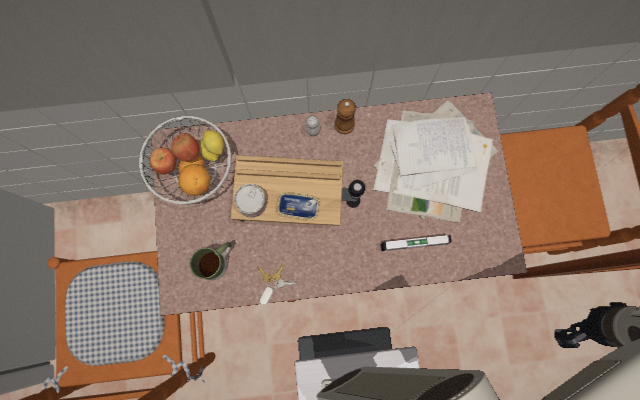

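View pics/scene0.png

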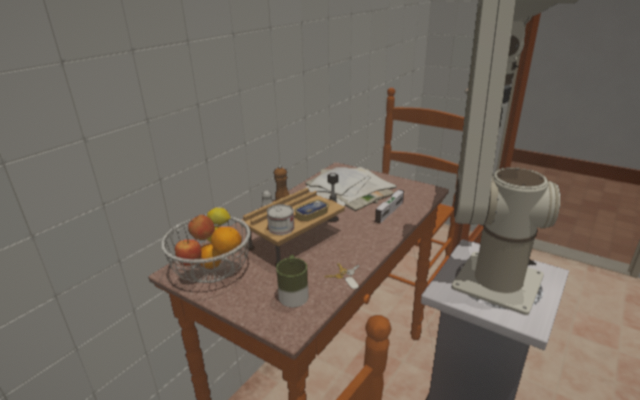

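The top view shows the level at about (381,246)-(451,239), the knob at about (356,187), the board at about (231..343,156..224), the tins at (250,200) and (298,206), and the mug at (208,263). I'll refine these in an enlarged crop.

```bash
cat > h.py <<'E'
import cv2,numpy as np
from workcell import readout,camera,bot
def ray(c,u,v):
    R=cv2.Rodrigues(c['rvec'])[0];C=-R.T@np.ravel(c['tvec'])
    return C,R.T@np.linalg.inv(c['K'])@[u,v,1]
def onz(c,u,v,z):
    C,d=ray(c,u,v);return (C+d*(z-C[2])/d[2]).round(4)
def proj(c,P):
    return cv2.projectPoints(np.float64(P).reshape(-1,1,3),c['rvec'],c['tvec'],c['K'],None)[0][:,0]
E
python3 - <<'E'
from h import *
c=dict(np.load('top.npz'));im=c['pixels']
cv2.imwrite('pics/crop1.png',cv2.resize(im[140:260,220:460],None,fx=3.33,fy=3.33,interpolation=cv2.INTER_CUBIC)[:,:,::-1])
hsv=cv2.cvtColor(im,cv2.COLOR_RGB2HSV)
# level: bright unsaturated or green/dark blob in window
w=np.zeros(im.shape[:2],np.uint8);w[228:258,372:460]=1
ref=np.median(im[228:258,372:460].reshape(-1,3),0)
m=((np.abs(im.astype(int)-ref).max(2)>45)*w).astype(np.uint8)
n,l,s,_=cv2.connectedComponentsWithStats(m);k=1+s[1:,4].argmax();p=np.argwhere(l==k)[:,::-1].astype(np.float32)
r=cv2.minAreaRect(p);print('level',r,s[k]);
for q in cv2.boxPoints(r):print(q,onz(c,*q,.05))
# wood board
m=((hsv[...,0]>10)&(hsv[...,0]<22)&(hsv[...,1]>90)&(hsv[...,2]>110)).astype(np.uint8);m[:,:225]=0;m[:,350:]=0;m[:150]=0;m[230:]=0
p=np.argwhere(m)[:,::-1].astype(np.float32);r=cv2.minAreaRect(p);print('board',r)
for q in cv2.boxPoints(r):print(q,onz(c,*q,.1))
# knob
m=(im.max(2)<50).astype(np.uint8);m[:,:345]=0;m[:,370:]=0;m[:175]=0;m[212:]=0
p=np.argwhere(m)[:,::-1];print('knob px',p.min(0),p.max(0),onz(c,356.5,187.5,.167))
E
```

```text
level ((415.29705810546875, 241.47030639648438), (11.144414901733398, 71.34415435791016), 84.2894058227539) [380 233  72  18 625]
[379.24756 239.47525] [ 0.4323 -0.0969  0.05  ]
[450.23767 232.37625] [ 0.4292 -0.284   0.05  ]
[451.34656 243.46536] [ 0.4002 -0.282   0.05  ]
[380.35645 250.56436] [ 0.4033 -0.0957  0.05  ]
board ((286.56842041015625, 189.912841796875), (110.01827239990234, 65.08506774902344), 3.122130870819092)
[229.86853 219.41103] [0.5216 0.2788 0.1   ]
[233.41333 154.42256] [0.6916 0.2558 0.1   ]
[343.2683  160.41466] [ 0.642  -0.0265  0.1   ]
[339.7235  225.40312] [0.4739 0.0039 0.1   ]
knob px [347 180] [364 206] [ 0.5518 -0.0445  0.167 ]
```

View pics/crop1.png

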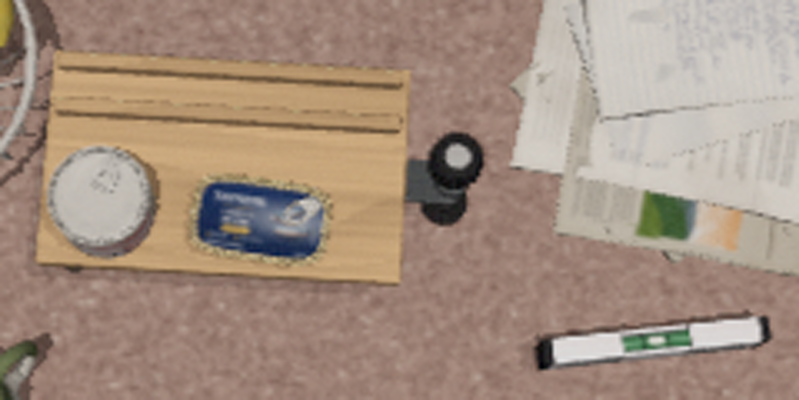

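The crop shows the board corners, the groove between two dark lines, the knob cap at crop (459,156), and the level's green window at crop (656,340). All of these are clear enough to cast.

```bash
python3 - <<'E'
from h import *
c=dict(np.load('top.npz'));im=c['pixels'];hsv=cv2.cvtColor(im,cv2.COLOR_RGB2HSV)
f=lambda a,b,z:onz(c,(a+.5)/3.333+219.5,(b+.5)/3.333+139.5,z)
A,B,C,D=f(55,52,.1),f(410,72,.098),f(400,283,.098),f(37,263,.1)
print('board',A,B,C,D,'sides',[np.linalg.norm(p-q).round(3) for p,q in((A,B),(B,C),(C,D),(D,A))]);m=(A+B+C+D)/4
fr=(B+C)/2-(A+D)/2; fr2=(A+B)/2-(C+D)/2
print('ctr',m,'yaw',np.arctan2(fr[0],-fr[1])*-1,np.arctan2(fr2[1],fr2[0]))
print('knob cap',f(459,156,.167),'disc',f(456,161,.16))
w=np.zeros(im.shape[:2],bool);w[228:258,372:460]=1
wh=w&(hsv[...,1]<45)&(hsv[...,2]>150);g=w&(hsv[...,0]>50)&(hsv[...,0]<90)&(hsv[...,1]>80)
for n,mk in(('white',wh),('green',g)):
    p=np.argwhere(mk)[:,::-1].astype(np.float32);q=np.array([onz(c,u,v,.049) for u,v in p]);r=cv2.minAreaRect(q[:,:2].astype(np.float32))
    vx,vy,x0,y0=cv2.fitLine(q[:,:2].astype(np.float32),cv2.DIST_L2,0,.01,.01).ravel();print(n,len(p),q.mean(0),'rect',r,'dir',np.arctan2(vy,vx))
s=dict(np.load('scene.npz'))
print(f(537,338,.05),f(540,368,.0),f(765,315,.05))
E
```

```text
board [0.6885 0.2489 0.1   ] [ 0.6405 -0.0248  0.098 ] [0.4764 0.0036 0.098 ] [0.5235 0.2764 0.1   ] sides [np.float64(0.278), np.float64(0.167), np.float64(0.277), np.float64(0.167)]
ctr [0.582225 0.126025 0.099   ] yaw 0.17229120139817608 -0.1682513515264982
knob cap [ 0.5541 -0.0469  0.167 ] disc [ 0.5522 -0.045   0.16  ]
white 390 [ 0.41525103 -0.19263436  0.049     ] rect ((0.41517579555511475, -0.19322511553764343), (0.1630125194787979, 0.021002352237701416), 89.7571792602539) dir 1.5599214
green 48 [ 0.41423542 -0.19479792  0.049     ] rect ((0.4149525463581085, -0.19412794709205627), (0.048473820090293884, 0.010440289042890072), 88.4143295288086) dir 1.5500588
[ 0.4278 -0.1002  0.05  ] [ 0.4086 -0.1059  0.    ] [ 0.4249 -0.2805  0.05  ]
```

jog_arm(motion=[{"x":160,"y":-83,"z":30,"spin":-30,"fingers":-1},{"x":314,"y":-166,"z":105,"spin":-67.4,"fingers":-1},{"x":314,"y":-166,"z":105,"spin":-67.4,"fingers":-1},{"x":314,"y":-166,"z":105,"spin":-67.4,"fingers":-1},{"x":314,"y":-166,"z":105,"spin":-67.4,"fingers":-1},{"x":314,"y":-166,"z":105,"spin":-67.4,"fingers":-1},{"x":314,"y":-166,"z":105,"spin":-67.4,"fingers":-1},{"x":314,"y":-166,"z":105,"spin":-67.4,"fingers":-1}])

```text
clock: 1.1
eef_pos: [0.415, -0.1937, 0.1257]
tool_rot: [0.713, 0.702, -0.0, -0.001]
ft_force: [0.2, -0.3, -0.1]
grip_width: 0.0851
grasp_force: 0.0
```

```bash
cat >> h.py <<'E'
from scipy.spatial.transform import Rotation as Ro
def rel(x,y,z,th):
    o=readout.get_obs();R=Ro.from_quat(o['tool_rot']).as_matrix()
    t=np.arctan2(R[1,0],R[0,0]);d=1e3*R.T@(np.array([x,y,z])-o['eef_pos'])
    print('clock',round(o['clock'],2),'pos',np.round(o['eef_pos'],4),'theta',round(t,4),'j6',round(o['joint_pos'][5],3),'F',np.round(o['ft_force'],1),'w',round(o['grip_width'],4),'zax',R[:,2].round(4))
    print('rel x y z spin',d.round(1),np.degrees(t-th).round(2))
E
python3 - <<'E'
from h import *
rel(.415,-.1935,.028,1.555)
c=camera('wrist');np.savez('w1.npz',**c);cv2.imwrite('pics/w1.png',c['pixels'][:,:,::-1]);print(c['K'])
E
```

```text
clock 1.1 pos [ 0.415  -0.1937  0.1257] theta 1.5554 j6 1.15 F [ 0.2 -0.3 -0.1] w 0.0851 zax [-1.5e-03  6.0e-04 -1.0e+00]
rel x y z spin [ 0.1  0.2 97.7] 0.02
[[309.70691629   0.         318.00306358]
 [  0.         309.70691629 203.44297699]
 [  0.           0.           1.        ]]
```

View pics/w1.png

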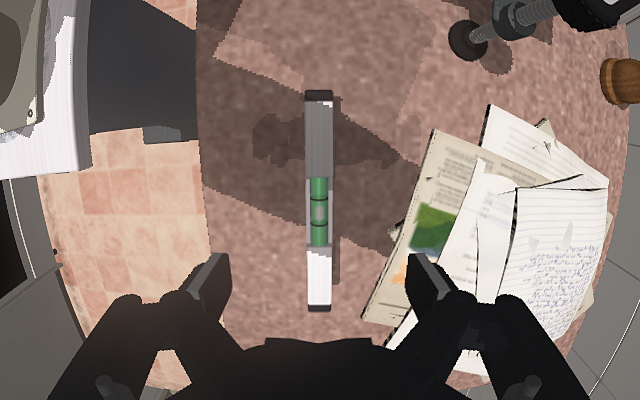

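The wrist view shows the level upright in the picture at columns 305-333, centred between the fingers (about 210 and 425).

jog_arm(motion=[{"z":55,"fingers":-1},{"z":90,"fingers":-1},{"z":102.5,"fingers":-0.5},{"z":102.5,"fingers":0.2},{"z":102.5,"fingers":1},{"z":102.5,"fingers":1},{"z":102.5,"fingers":1},{"z":102.5,"fingers":1}])

```text
validation failed for argument at $.mo...
```

```bash
python3 - <<'E'
from h import *
rel(.415,-.1935,.20,1.555)
print(readout.get_obs()['grasp_force'])
# groove lines in the top image: dark rows between battens, sampled along the board
c=dict(np.load('top.npz'));g=cv2.cvtColor(c['pixels'],cv2.COLOR_RGB2GRAY).astype(float)
for u in range(242,340,12):
    print(u,g[154:186,u].astype(int).tolist())
E
```

```text
clock 1.15 pos [ 0.4148 -0.1944  0.126 ] theta 1.5537 j6 1.15 F [-0.   0.5 -0.1] w 0.0855 zax [-9.e-04  3.e-04 -1.e+00]
rel x y z spin [  0.9   0.1 -74. ] -0.08
0.0
242 [133, 131, 156, 159, 165, 151, 89, 150, 171, 173, 171, 164, 165, 169, 173, 141, 162, 163, 162, 121, 93, 158, 167, 165, 166, 166, 164, 163, 173, 177, 163, 169]
254 [125, 132, 140, 165, 162, 161, 100, 87, 167, 172, 173, 166, 161, 161, 169, 170, 154, 163, 165, 147, 92, 111, 160, 166, 164, 167, 166, 163, 164, 175, 149, 133]
266 [138, 133, 114, 162, 154, 150, 145, 97, 98, 167, 172, 172, 162, 160, 164, 167, 149, 158, 153, 157, 140, 87, 148, 159, 167, 165, 168, 165, 162, 165, 173, 174]
278 [143, 129, 125, 123, 151, 154, 159, 143, 87, 130, 167, 171, 169, 162, 162, 165, 165, 140, 155, 155, 154, 114, 89, 169, 167, 166, 165, 167, 163, 164, 169, 174]
290 [141, 128, 129, 134, 132, 156, 154, 155, 133, 91, 162, 166, 170, 166, 160, 165, 164, 164, 158, 152, 156, 151, 99, 114, 167, 178, 165, 167, 166, 165, 167, 169]
302 [131, 130, 140, 155, 127, 157, 154, 154, 151, 100, 94, 157, 162, 166, 162, 162, 162, 159, 148, 151, 153, 160, 144, 87, 146, 169, 179, 172, 166, 167, 165, 167]
314 [143, 136, 135, 136, 136, 116, 146, 151, 160, 146, 90, 118, 156, 162, 164, 163, 162, 162, 161, 133, 151, 155, 158, 128, 81, 164, 174, 177, 170, 166, 164, 171]
326 [129, 132, 136, 134, 125, 128, 131, 149, 152, 156, 127, 82, 150, 158, 162, 162, 162, 159, 157, 161, 151, 147, 153, 150, 94, 101, 167, 175, 173, 174, 166, 167]
338 [114, 126, 128, 124, 121, 127, 124, 148, 156, 155, 151, 97, 94, 151, 155, 161, 161, 161, 159, 159, 148, 157, 160, 157, 142, 84, 145, 168, 175, 172, 165, 163]
```

jog_arm(motion=[{"x":0,"y":0,"z":55,"spin":0,"fingers":-1},{"x":0,"y":0,"z":90,"spin":0,"fingers":-1},{"x":0,"y":0,"z":102.5,"spin":0,"fingers":-0.5},{"x":0,"y":0,"z":102.5,"spin":0,"fingers":0.2},{"x":0,"y":0,"z":102.5,"spin":0,"fingers":1},{"x":0,"y":0,"z":102.5,"spin":0,"fingers":1},{"x":0,"y":0,"z":102.5,"spin":0,"fingers":1},{"x":0,"y":0,"z":102.5,"spin":0,"fingers":1}])

```text
clock: 2.15
eef_pos: [0.4163, -0.1954, 0.0254]
tool_rot: [0.713, 0.701, 0.0, 0.002]
ft_force: [-0.9, 0.2, 6.4]
grip_width: 0.0188
grasp_force: 59.7
```

```bash
python3 - <<'E'
from h import *
rel(.415,-.1935,.20,1.555)
print(readout.get_obs()['grasp_force'])
c=dict(np.load('top.npz'));g=cv2.cvtColor(c['pixels'],cv2.COLOR_RGB2GRAY).astype(float)
for r0,r1 in((160,165.8),(173.8,179)):
    P=[]
    for u in range(242,339,2):
        v=r0+(r1-r0)*(u-242)/96;rr=np.arange(int(round(v))-2,int(round(v))+3);w=np.clip(140-g[rr,u],0,None)
        P.append(onz(c,u,(w*rr).sum()/w.sum(),.108))
    P=np.array(P);vx,vy,x0,y0=cv2.fitLine(P[:,:2].astype(np.float32),cv2.DIST_HUBER,0,.01,.01).ravel()
    s=(vx*0+1);th=np.arctan(vx/vy);n=np.array([np.cos(th),-np.sin(th)])
    print('line yaw',-th,'n.p',n@[x0,y0],'board centre n.p',n@[.5822,.126])
E
```

```text
clock 2.15 pos [ 0.4163 -0.1954  0.0254] theta 1.5539 j6 1.149 F [-0.9  0.2  6.4] w 0.0188 zax [ 0.003  -0.0019 -1.    ]
rel x y z spin [   1.6   -0.8 -174.6] -0.06
59.696237705647945
line yaw -0.17686303 n.p 0.619686 board centre n.p 0.5509491995155812
line yaw -0.17510864 n.p 0.58412564 board centre n.p 0.5513456556737424
```

jog_arm(motion=[{"x":0,"y":0,"z":-40,"spin":0,"fingers":1},{"x":0,"y":0,"z":-100,"spin":0,"fingers":1},{"x":0,"y":0,"z":-160,"spin":0,"fingers":1},{"x":20,"y":14,"z":-195,"spin":1,"fingers":1},{"x":65,"y":45,"z":-195,"spin":2,"fingers":1},{"x":110,"y":76,"z":-195,"spin":4,"fingers":1},{"x":155,"y":107,"z":-195,"spin":6,"fingers":1},{"x":200,"y":138,"z":-195,"spin":8,"fingers":1}])

```text
clock: 3.15
eef_pos: [0.5568, 0.0047, 0.2187]
tool_rot: [0.76, 0.649, -0.0, -0.0]
ft_force: [0.7, -0.6, -2.0]
grip_width: 0.0185
grasp_force: 59.4
```

```bash
python3 - <<'E'
from h import *
rel(.6377,.1161,.165,1.395)
E
```

```text
clock 3.15 pos [0.5568 0.0047 0.2187] theta 1.4134 j6 1.737 F [ 0.7 -0.6 -2. ] w 0.0185 zax [-3.e-04 -2.e-04 -1.e+00]
rel x y z spin [122.7  62.4  53.7] 1.06
```

jog_arm(motion=[{"x":45,"y":24,"z":0,"spin":1,"fingers":1},{"x":90,"y":48,"z":0,"spin":1,"fingers":1},{"x":122.7,"y":62.4,"z":10,"spin":1,"fingers":1},{"x":122.7,"y":62.4,"z":40,"spin":1,"fingers":1},{"x":122.7,"y":62.4,"z":65,"spin":1,"fingers":1},{"x":122.7,"y":62.4,"z":65,"spin":1,"fingers":1},{"x":122.7,"y":62.4,"z":65,"spin":1,"fingers":1}])

```text
clock: 4.03
eef_pos: [0.6375, 0.1146, 0.1547]
tool_rot: [0.766, 0.643, 0.0, 0.0]
ft_force: [0.8, -0.0, -1.8]
grip_width: 0.0187
grasp_force: 59.3
```

```bash
python3 - <<'E'
from h import *
rel(.6377,.1161,.124,1.395)
a=camera('wrist');b=camera('top');s=camera('scene')
np.savez('w2.npz',**a);np.savez('t2.npz',**b);np.savez('s2.npz',**s)
A=a['pixels'];B=cv2.resize(b['pixels'][130:230,220:380],(640,400),interpolation=cv2.INTER_CUBIC)
S=cv2.resize(s['pixels'][170:270,225:385],(640,400),interpolation=cv2.INTER_CUBIC)
cv2.imwrite('pics/w2.png',A[:,:,::-1]);cv2.imwrite('pics/ts2.png',cv2.resize(np.vstack([B,S]),(480,600))[:,:,::-1])
E
```

```text
clock 4.03 pos [0.6375 0.1146 0.1547] theta 1.397 j6 1.922 F [ 0.8 -0.  -1.8] w 0.0187 zax [ 9.e-04  2.e-04 -1.e+00]
rel x y z spin [ 1.5 -0.1 30.7] 0.11
```

View pics/w2.png

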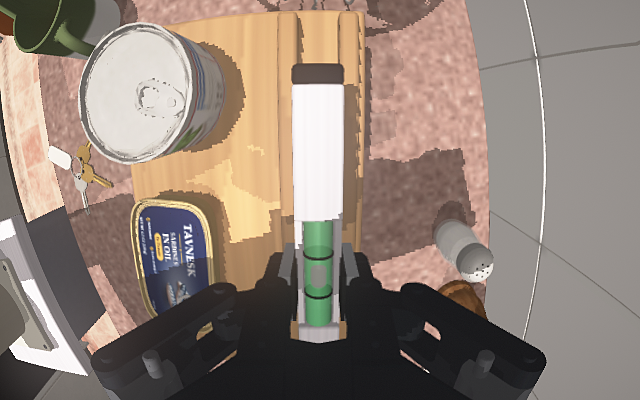

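View pics/ts2.png

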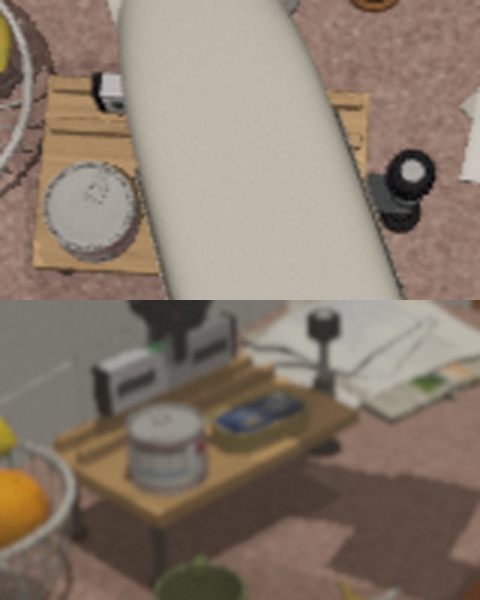

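The wrist view shows the level's end at columns 292-344. Beyond it the front batten is at about 278-299 and the back batten at about 342-363, so the level is nearly over the groove. I'll measure the batten edges by ray before lowering.

```bash
python3 - <<'E'
from h import *
c=dict(np.load('w2.npz'));hs=cv2.cvtColor(c['pixels'],cv2.COLOR_RGB2HSV);g=cv2.cvtColor(c['pixels'],cv2.COLOR_RGB2GRAY)
R=cv2.Rodrigues(c['rvec'])[0];C=-R.T@np.ravel(c['tvec'])
def fz(u,v,z):
    p=cv2.fisheye.undistortPoints(np.float64([[[u,v]]]),c['K'],np.zeros(4))[0,0];d=R.T@[p[0],p[1],1];return C+d*(z-C[2])/d[2]
n=np.array([np.cos(.176),-np.sin(.176)]);e=np.array([np.sin(.176),np.cos(.176)])
for v in(16,24,32,40,48,56,100,150): print(v,g[v,266:372:1].tolist() if v in(24,48) else '')
for u in(270,280,290,299,318,342,352,363): 
    print(u,[ (fz(u,v,.116)[:2]@n).round(4) for v in(20,45)],(fz(u,45,.116)[:2]@e).round(3))
for v in(90,200): print('level',[(fz(u,v,.175)[:2]@n).round(4) for u in(292.5,344)])
E
```

```text
16 
24 [192, 191, 191, 191, 193, 194, 193, 193, 192, 192, 189, 167, 145, 169, 177, 183, 187, 187, 186, 187, 187, 186, 186, 186, 186, 188, 185, 176, 165, 153, 136, 98, 95, 111, 105, 142, 186, 195, 194, 195, 196, 197, 197, 197, 196, 194, 193, 190, 189, 188, 189, 187, 187, 188, 188, 189, 190, 194, 196, 200, 201, 202, 201, 202, 201, 200, 199, 198, 200, 202, 201, 156, 100, 126, 165, 171, 176, 183, 187, 187, 186, 186, 186, 185, 185, 184, 184, 185, 185, 173, 160, 149, 101, 178, 198, 185, 169, 151, 133, 130, 144, 146, 151, 155, 151, 150]
32 
40 
48 [193, 193, 191, 192, 194, 195, 195, 194, 193, 193, 192, 148, 134, 176, 181, 186, 191, 190, 190, 190, 190, 189, 190, 192, 191, 191, 191, 179, 169, 161, 136, 108, 103, 112, 116, 113, 118, 162, 201, 199, 200, 199, 200, 199, 197, 197, 195, 193, 191, 191, 189, 188, 188, 189, 189, 190, 191, 195, 198, 201, 202, 203, 203, 204, 204, 202, 202, 200, 200, 202, 210, 169, 112, 134, 163, 172, 178, 185, 190, 190, 191, 190, 189, 187, 188, 188, 188, 188, 190, 181, 168, 158, 127, 99, 107, 140, 182, 161, 138, 84, 85, 85, 90, 93, 136, 156]
56 
100 
150 
270 [np.float64(0.5802), np.float64(0.5805)] 0.339
280 [np.float64(0.5861), np.float64(0.5863)] 0.338
290 [np.float64(0.592), np.float64(0.5921)] 0.338
299 [np.float64(0.5972), np.float64(0.5973)] 0.338
318 [np.float64(0.6082), np.float64(0.6082)] 0.338
342 [np.float64(0.6221), np.float64(0.622)] 0.338
352 [np.float64(0.6279), np.float64(0.6278)] 0.338
363 [np.float64(0.6344), np.float64(0.6342)] 0.339
level [np.float64(0.5984), np.float64(0.6183)]
level [np.float64(0.5979), np.float64(0.619)]
```

Groove centre across is 0.608 and the level centre is 0.6084, so they agree within 0.5 mm. Lowering now.

jog_arm(motion=[{"x":1.5,"y":-0.3,"z":10,"spin":0.1,"fingers":1},{"x":1.5,"y":-0.3,"z":18,"spin":0.1,"fingers":1},{"x":1.5,"y":-0.3,"z":23,"spin":0.1,"fingers":1},{"x":1.5,"y":-0.3,"z":26,"spin":0.1,"fingers":1},{"x":1.5,"y":-0.3,"z":28,"spin":0.1,"fingers":1},{"x":1.5,"y":-0.3,"z":28,"spin":0.1,"fingers":1}])

```text
clock: 4.92
eef_pos: [0.6371, 0.1161, 0.1257]
tool_rot: [0.766, 0.642, -0.0, -0.0]
ft_force: [0.1, -0.6, -2.3]
grip_width: 0.0185
grasp_force: 59.4
```

jog_arm(motion=[{"x":0,"y":0,"z":1,"spin":0,"fingers":1},{"x":0,"y":0,"z":1,"spin":0,"fingers":1}])

```text
clock: 5.18
eef_pos: [0.6373, 0.1161, 0.125]
tool_rot: [0.766, 0.642, 0.0, 0.0]
ft_force: [0.1, -0.6, -2.7]
grip_width: 0.0185
grasp_force: 59.4
```

jog_arm(motion=[{"x":0,"y":0,"z":1,"spin":0,"fingers":1},{"x":0,"y":0,"z":1,"spin":0,"fingers":1}])

```text
clock: 5.42
eef_pos: [0.6373, 0.116, 0.1245]
tool_rot: [0.766, 0.642, 0.0, 0.0]
ft_force: [-0.7, -2.1, 1.2]
grip_width: 0.0187
grasp_force: 60.0
```

jog_arm(motion=[{"x":0,"y":0,"z":0,"spin":0,"fingers":0.7},{"x":0,"y":0,"z":0,"spin":0,"fingers":0.3},{"x":0,"y":0,"z":0,"spin":0,"fingers":0.2},{"x":0,"y":0,"z":0,"spin":0,"fingers":0.2}])

```text
clock: 5.92
eef_pos: [0.6371, 0.1162, 0.1238]
tool_rot: [0.766, 0.642, 0.0, 0.0]
ft_force: [-0.3, -0.4, 0.0]
grip_width: 0.0342
grasp_force: 0.0
```

jog_arm(motion=[{"x":0,"y":0,"z":-10,"spin":0,"fingers":0.2},{"x":0,"y":0,"z":-40,"spin":0,"fingers":0.2},{"x":0,"y":0,"z":-90,"spin":0,"fingers":0},{"x":0,"y":0,"z":-110,"spin":0,"fingers":-1},{"x":0,"y":0,"z":-110,"spin":0,"fingers":-1}])

```text
clock: 6.55
eef_pos: [0.6385, 0.1164, 0.237]
tool_rot: [0.766, 0.642, 0.003, 0.001]
ft_force: [0.5, 0.5, -0.9]
grip_width: 0.077
grasp_force: 0.0
```

```bash
cat >> h.py <<'E'
def wz(c,u,v,z):
    R=cv2.Rodrigues(c['rvec'])[0];C=-R.T@np.ravel(c['tvec'])
    p=cv2.fisheye.undistortPoints(np.float64([[[u,v]]]),c['K'],np.zeros(4))[0,0];d=R.T@[p[0],p[1],1];return C+d*(z-C[2])/d[2]
E
python3 - <<'E'
from h import *
rel(.5535,-.0465,.235,1.395)
a=camera('wrist');np.savez('w3.npz',**a);cv2.imwrite('pics/w3.png',a['pixels'][:,:,::-1])
E
```

```text
clock 6.55 pos [0.6385 0.1164 0.237 ] theta 1.3954 j6 1.926 F [ 0.5  0.5 -0.9] w 0.077 zax [ 0.0059  0.0011 -1.    ]
rel x y z spin [-175.2  -55.3    1.3] 0.02
```

View pics/w3.png

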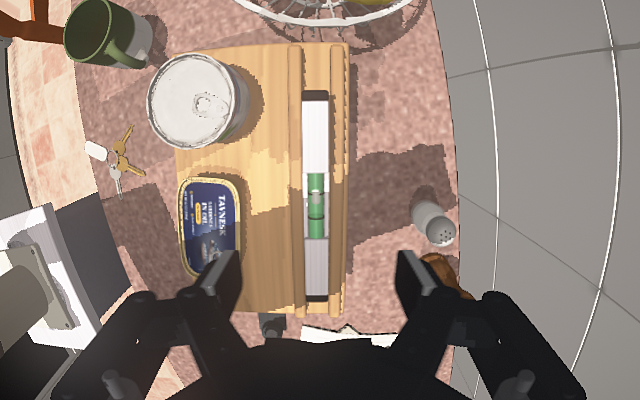

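The level is seated in the groove. Its bubble is near row 196, against a window middle at about row 206, so it sits off towards +y and the screw end is low. Next I measure the bubble and move to the knob.

jog_arm(motion=[{"x":-45,"y":-14,"z":0,"spin":-10.5,"fingers":-0.6},{"x":-90,"y":-28,"z":0,"spin":-21,"fingers":-0.6},{"x":-135,"y":-42,"z":0,"spin":-31.5,"fingers":-0.6},{"x":-175.2,"y":-55.3,"z":0,"spin":-42,"fingers":-0.6},{"x":-175.2,"y":-55.3,"z":0,"spin":-52.5,"fingers":-0.6},{"x":-175.2,"y":-55.3,"z":0,"spin":-63,"fingers":-0.6},{"x":-175.2,"y":-55.3,"z":0,"spin":-73.5,"fingers":-0.6},{"x":-175.2,"y":-55.3,"z":0,"spin":-84,"fingers":-0.6}])

```text
clock: 7.6
eef_pos: [0.5509, -0.0468, 0.2318]
tool_rot: [0.137, 0.991, -0.0, -0.002]
ft_force: [0.5, -0.2, -0.6]
grip_width: 0.0683
grasp_force: 0.0
```

```bash
python3 - <<'E'
from h import *
rel(.5535,-.0465,.137,2.86)
c=dict(np.load('w3.npz'));im=c['pixels'].astype(int)
print(im[165:248,314:318].mean(1).astype(int).tolist())
e=np.array([np.sin(.176),np.cos(.176)])
for v in(91,172,192,196,218,240,301):print(v,(wz(c,316,v,.147)[:2]@e).round(4))
d=camera('wrist');np.savez('w4.npz',**d)
m=(d['pixels'].max(2)<60);print([ (round(u),round(v)) for u,v in [(318,203)]])
w=cv2.resize(d['pixels'],(400,250));t=camera('top')['pixels'];np.savez('t4.npz',p=t)
cv2.imwrite('pics/w4.png',np.hstack([w,cv2.resize(t[130:230,240:400],(400,250))])[:,:,::-1])
E
```

```text
clock 7.6 pos [ 0.5509 -0.0468  0.2318] theta 2.8672 j6 0.19 F [ 0.5 -0.2 -0.6] w 0.0683 zax [-3.7e-03  4.0e-04 -1.0e+00]
rel x y z spin [-2.8  1.  94.8] 0.41
[[249, 245, 245], [249, 244, 245], [249, 244, 245], [248, 244, 244], [248, 244, 244], [249, 245, 245], [253, 248, 250], [233, 226, 226], [171, 194, 166], [132, 187, 135], [139, 190, 141], [140, 190, 142], [140, 190, 142], [139, 189, 141], [139, 190, 141], [139, 190, 140], [139, 189, 140], [138, 189, 140], [139, 189, 140], [138, 188, 140], [138, 188, 139], [135, 186, 137], [133, 185, 134], [133, 190, 137], [186, 221, 183], [250, 251, 243], [254, 253, 250], [180, 176, 164], [189, 186, 175], [191, 188, 176], [191, 188, 177], [191, 188, 176], [190, 187, 176], [190, 187, 175], [190, 187, 176], [190, 187, 176], [189, 186, 175], [188, 182, 173], [181, 177, 167], [143, 183, 143], [131, 183, 134], [129, 183, 133], [130, 184, 134], [130, 183, 134], [130, 183, 134], [129, 183, 133], [129, 184, 134], [125, 179, 129], [119, 171, 122], [112, 164, 115], [112, 165, 116], [114, 169, 118], [107, 154, 108], [88, 108, 81], [81, 85, 69], [121, 172, 126], [126, 183, 132], [125, 181, 131], [124, 180, 130], [124, 179, 129], [124, 180, 129], [123, 179, 129], [123, 179, 129], [123, 179, 129], [122, 178, 129], [123, 179, 129], [122, 178, 128], [120, 176, 126], [119, 175, 126], [119, 176, 125], [118, 175, 125], [117, 176, 125], [116, 176, 123], [115, 153, 117], [162, 156, 152], [192, 180, 182], [202, 192, 192], [199, 190, 190], [199, 189, 189], [198, 188, 189], [199, 188, 189], [198, 188, 189], [199, 188, 189]]
91 0.3166
172 0.2554
192 0.2397
196 0.2365
218 0.2184
240 0.1995
301 0.1398
[(318, 203)]
```

View pics/w4.png

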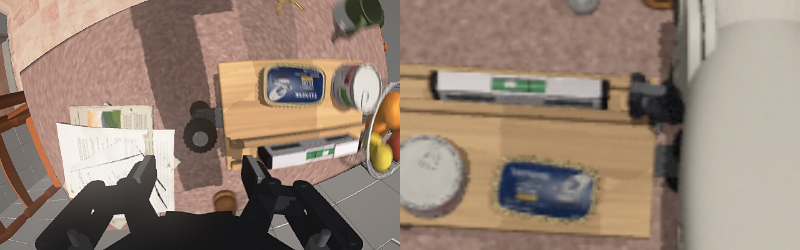

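```bash
python3 - <<'E'
from h import *
c=dict(np.load('w4.npz'));g=c['pixels'].max(2)
print((-cv2.Rodrigues(c['rvec'])[0].T@np.ravel(c['tvec'])).round(3), proj.__name__)
m=((g<70)).astype(np.uint8);m[:150]=0;m[250:]=0;m[:,:280]=0;m[:,360:]=0
n,l,s,ce=cv2.connectedComponentsWithStats(m)
for i in range(1,n):
    if s[i,4]>60:print(s[i],ce[i].round(1))
print('row195-250 at col320',g[150:260,320].tolist())
print('cols at row 218',g[218,285:360].tolist())
for uv in((320,213),(320,220)):print(uv,wz(c,*uv,.167))
E
```

```text
[ 0.484 -0.027  0.374] proj
[ 293  161   55   85 2878] [321.4 202.5]
row195-250 at col320 [118, 120, 120, 120, 120, 122, 122, 122, 122, 122, 105, 76, 47, 53, 54, 53, 54, 53, 55, 51, 52, 53, 53, 54, 59, 66, 67, 70, 71, 66, 57, 58, 66, 64, 61, 61, 58, 46, 47, 48, 48, 49, 50, 52, 50, 49, 50, 49, 50, 49, 50, 50, 48, 48, 48, 49, 48, 49, 48, 46, 80, 95, 99, 99, 99, 101, 100, 99, 101, 100, 101, 101, 100, 99, 99, 99, 98, 98, 98, 100, 101, 102, 103, 107, 75, 43, 47, 49, 49, 49, 48, 48, 47, 46, 42, 75, 102, 113, 113, 113, 110, 109, 109, 109, 109, 112, 114, 114, 113, 111]
cols at row 218 [113, 114, 115, 116, 115, 115, 116, 112, 59, 58, 58, 60, 60, 57, 59, 57, 56, 57, 56, 55, 54, 53, 52, 70, 103, 104, 101, 100, 105, 109, 99, 99, 100, 100, 100, 101, 101, 100, 100, 101, 99, 100, 101, 99, 100, 101, 100, 77, 50, 44, 46, 47, 46, 46, 45, 46, 46, 46, 45, 45, 44, 42, 55, 85, 115, 109, 107, 106, 106, 104, 102, 103, 88, 94, 109]
(320, 213) [ 0.5483575  -0.04404556  0.167     ]
(320, 220) [ 0.55337592 -0.04544614  0.167     ]
```

jog_arm(motion=[{"x":-2.8,"y":1.6,"z":0,"spin":0,"fingers":-0.6},{"x":-2.8,"y":1.6,"z":50,"spin":0,"fingers":-0.6},{"x":-2.8,"y":1.6,"z":95,"spin":0,"fingers":-0.6},{"x":-2.8,"y":1.6,"z":95,"spin":0,"fingers":-0.2},{"x":-2.8,"y":1.6,"z":95,"spin":0,"fingers":1},{"x":-2.8,"y":1.6,"z":95,"spin":0,"fingers":1},{"x":-2.8,"y":1.6,"z":95,"spin":0,"fingers":1}])

```text
clock: 8.57
eef_pos: [0.5553, -0.0465, 0.1399]
tool_rot: [0.14, 0.99, -0.0, 0.0]
ft_force: [-3.1, -3.6, -0.8]
grip_width: 0.0363
grasp_force: 61.5
```

jog_arm(motion=[{"x":0,"y":0,"z":0,"spin":10,"fingers":1},{"x":0,"y":0,"z":0,"spin":20,"fingers":1},{"x":0,"y":0,"z":0,"spin":30,"fingers":1},{"x":0,"y":0,"z":0,"spin":40,"fingers":1},{"x":0,"y":0,"z":0,"spin":50,"fingers":1},{"x":0,"y":0,"z":0,"spin":60,"fingers":1},{"x":0,"y":0,"z":0,"spin":70,"fingers":1},{"x":0,"y":0,"z":0,"spin":80,"fingers":1}])

```text
clock: 9.57
eef_pos: [0.5538, -0.0475, 0.1398]
tool_rot: [0.746, 0.666, -0.002, 0.001]
ft_force: [-6.7, -4.8, 1.0]
grip_width: 0.0362
grasp_force: 61.8
```

jog_arm(motion=[{"x":0,"y":0,"z":0,"spin":10,"fingers":1},{"x":0,"y":0,"z":0,"spin":20,"fingers":1},{"x":0,"y":0,"z":0,"spin":20,"fingers":1},{"x":0,"y":0,"z":0,"spin":20,"fingers":1},{"x":0,"y":0,"z":0,"spin":20,"fingers":1},{"x":0,"y":0,"z":0,"spin":20,"fingers":1},{"x":0,"y":0,"z":0,"spin":20,"fingers":1},{"x":0,"y":0,"z":0,"spin":20,"fingers":1}])

```text
clock: 10.58
eef_pos: [0.5533, -0.0474, 0.1398]
tool_rot: [0.849, 0.529, -0.002, 0.0]
ft_force: [-7.6, -4.3, 1.7]
grip_width: 0.0365
grasp_force: 61.9
```

jog_arm(motion=[{"x":0,"y":0,"z":0,"spin":0,"fingers":1},{"x":0,"y":0,"z":0,"spin":0,"fingers":1},{"x":0,"y":0,"z":0,"spin":0,"fingers":1},{"x":0,"y":0,"z":0,"spin":0,"fingers":1},{"x":0,"y":0,"z":0,"spin":0,"fingers":1},{"x":0,"y":0,"z":0,"spin":0,"fingers":1},{"x":0,"y":0,"z":0,"spin":0,"fingers":1},{"x":0,"y":0,"z":0,"spin":0,"fingers":1}])

```text
clock: 11.58
eef_pos: [0.5533, -0.0474, 0.1398]
tool_rot: [0.849, 0.529, -0.002, 0.001]
ft_force: [-8.5, -4.3, 2.1]
grip_width: 0.0359
grasp_force: 61.9
```

```bash
python3 - <<'E'
from h import *
rel(.554,-.046,.137,1.12)
d=camera('wrist');np.savez('w5.npz',**d);P=d['pixels']
t=camera('top');np.savez('t5.npz',**t)
cv2.imwrite('pics/w5.png',np.hstack([cv2.resize(P,(480,300)),cv2.resize(t['pixels'][140:200,240:304],(320,300))])[:,:,::-1])
E
```

```text
clock 11.57 pos [ 0.5533 -0.0474  0.1398] theta 1.1147 j6 1.943 F [-8.5 -4.3  2.1] w 0.0359 zax [-0.0027 -0.0029 -1.    ]
rel x y z spin [ 1.5 -0.   2.8] -0.3
```

View pics/w5.png

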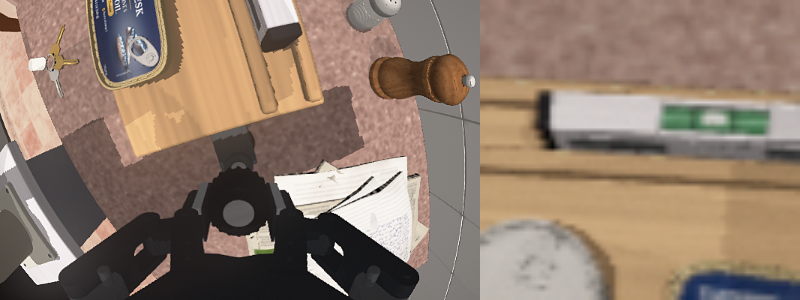

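The top view (right half) shows the bubble near the middle of the window, at crop column 714 in a window of 660-768. I'll measure it.

```bash
python3 - <<'E'
from h import *
c=dict(np.load('t5.npz'));p=c['pixels'].astype(int)
for r in range(161,168):print(r,[tuple(x) for x in p[r,273:300,[0,1]].T.tolist()] if 0 else p[r,273:300,0].tolist(),p[r,273:300,1].tolist())
E
```

```text
161 [206, 207, 207, 143, 88, 82, 93, 100, 105, 100, 91, 98, 110, 128, 130, 134, 136, 135, 162, 172, 173, 174, 189, 195, 175, 189, 192] [200, 201, 201, 146, 109, 103, 109, 126, 117, 105, 94, 101, 109, 127, 128, 131, 131, 130, 153, 164, 167, 166, 181, 186, 168, 181, 186]
162 [212, 212, 206, 143, 75, 75, 78, 79, 73, 61, 66, 91, 142, 149, 143, 115, 83, 64, 72, 84, 84, 79, 87, 93, 99, 179, 191] [204, 206, 200, 154, 122, 121, 126, 125, 118, 93, 106, 126, 154, 158, 152, 138, 118, 89, 104, 117, 120, 113, 109, 112, 113, 173, 186]
163 [212, 213, 193, 140, 109, 106, 101, 101, 99, 82, 82, 155, 201, 207, 206, 200, 135, 62, 69, 75, 76, 75, 77, 78, 95, 178, 192] [206, 205, 192, 165, 155, 149, 146, 146, 145, 115, 125, 169, 202, 207, 206, 201, 154, 96, 113, 123, 123, 124, 125, 123, 122, 172, 185]
164 [211, 211, 185, 120, 80, 81, 80, 86, 84, 65, 76, 138, 185, 178, 190, 186, 134, 84, 98, 109, 110, 116, 112, 111, 131, 180, 192] [204, 204, 186, 144, 129, 128, 126, 132, 131, 100, 122, 162, 190, 179, 191, 192, 163, 115, 140, 152, 156, 159, 156, 156, 155, 178, 185]
165 [213, 212, 179, 109, 70, 68, 70, 73, 70, 51, 65, 75, 89, 87, 91, 88, 80, 56, 65, 76, 78, 75, 77, 79, 128, 181, 192] [206, 206, 178, 129, 111, 110, 112, 116, 114, 84, 105, 119, 126, 126, 129, 127, 125, 89, 109, 123, 125, 124, 125, 125, 141, 176, 185]
166 [183, 189, 167, 198, 188, 177, 176, 178, 176, 176, 154, 144, 146, 144, 119, 102, 109, 97, 107, 110, 85, 63, 63, 66, 134, 184, 194] [176, 182, 160, 191, 183, 176, 176, 176, 177, 172, 155, 152, 155, 152, 134, 125, 130, 115, 127, 133, 118, 106, 105, 108, 143, 179, 187]
167 [123, 122, 135, 137, 143, 146, 145, 163, 169, 169, 169, 186, 191, 190, 190, 191, 205, 209, 211, 211, 195, 190, 189, 187, 178, 193, 196] [117, 115, 129, 132, 137, 141, 142, 157, 163, 163, 162, 179, 185, 184, 184, 184, 199, 204, 204, 205, 190, 184, 184, 181, 173, 187, 192]
```

Bubble is about -0.6 mm off the middle between the lines (line dips at 9.3 and 17.2, bubble 10.9-16.0), well inside the limit. Releasing the knob and rising.

jog_arm(motion=[{"x":0,"y":0,"z":0,"spin":0,"fingers":0},{"x":0,"y":0,"z":0,"spin":0,"fingers":-0.6},{"x":0,"y":0,"z":0,"spin":0,"fingers":-0.6},{"x":0,"y":0,"z":-40,"spin":0,"fingers":-0.6},{"x":0,"y":0,"z":-85,"spin":0,"fingers":0},{"x":0,"y":0,"z":-85,"spin":-8,"fingers":1},{"x":0,"y":0,"z":-85,"spin":-16,"fingers":1},{"x":0,"y":0,"z":-85,"spin":-16,"fingers":1}])

```text
clock: 12.68
eef_pos: [0.5556, -0.0458, 0.2242]
tool_rot: [0.767, 0.642, 0.0, 0.0]
ft_force: [0.2, -0.7, -0.4]
grip_width: 0.0005
grasp_force: 0.0
```

```bash
cat >> h.py <<'E'
def bub(c):
    p=c['pixels'].astype(int);print('top rows R');[print(r,p[r,279:294,0].tolist()) for r in range(162,166)]
E
python3 - <<'E'
from h import *
rel(.6306,.0735,.175,1.395)
bub(camera('top'))
E
```

```text
clock 12.68 pos [ 0.5556 -0.0458  0.2242] theta 1.394 j6 1.665 F [ 0.2 -0.7 -0.4] w 0.0005 zax [ 1.1e-03  1.0e-04 -1.0e+00]
rel x y z spin [130.6  52.8  49.3] -0.06
top rows R
162 [79, 77, 74, 61, 62, 103, 143, 136, 126, 106, 77, 60, 66, 78, 81]
163 [100, 100, 99, 82, 80, 154, 184, 190, 186, 176, 116, 59, 68, 72, 80]
164 [79, 83, 81, 65, 73, 135, 171, 167, 176, 168, 124, 80, 96, 107, 110]
165 [68, 69, 69, 55, 63, 74, 82, 83, 92, 83, 76, 52, 65, 73, 77]
```

jog_arm(motion=[{"x":45,"y":18,"z":0,"spin":0,"fingers":1},{"x":90,"y":36,"z":0,"spin":0,"fingers":1},{"x":130.6,"y":52.8,"z":0,"spin":0,"fingers":1},{"x":130.6,"y":52.8,"z":25,"spin":0,"fingers":1},{"x":130.6,"y":52.8,"z":50,"spin":0,"fingers":1},{"x":130.6,"y":52.8,"z":60,"spin":0,"fingers":1},{"x":130.6,"y":52.8,"z":64,"spin":0,"fingers":1},{"x":130.6,"y":52.8,"z":64,"spin":0,"fingers":1}])

```text
clock: 13.72
eef_pos: [0.6303, 0.0732, 0.1605]
tool_rot: [0.767, 0.642, 0.0, 0.0]
ft_force: [0.2, 0.8, 0.0]
grip_width: 0.0
grasp_force: 0.0
```

```bash
python3 - <<'E'
from h import *
rel(.6306,.0735,.150,1.395)
d=camera('wrist');np.savez('w6.npz',**d);cv2.imwrite('pics/w6.png',cv2.resize(d['pixels'][:,160:480],(480,600))[:,:,::-1])
E
```

```text
clock 13.72 pos [0.6303 0.0732 0.1605] theta 1.3946 j6 1.863 F [0.2 0.8 0. ] w 0.0 zax [ 1.e-03  1.e-04 -1.e+00]
rel x y z spin [ 0.3  0.2 10.5] -0.02
```

View pics/w6.png

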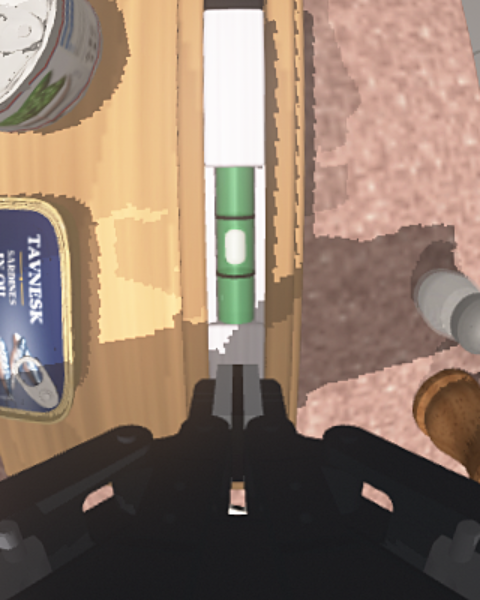

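The wrist view shows the fingertips above the solid top. The bubble is at rows 229-264, centred between the lines at 217 and 275. Pressing down in small steps.

jog_arm(motion=[{"x":0,"y":0,"z":5,"spin":0,"fingers":1},{"x":0,"y":0,"z":8,"spin":0,"fingers":1},{"x":0,"y":0,"z":10,"spin":0,"fingers":1},{"x":0,"y":0,"z":11,"spin":0,"fingers":1},{"x":0,"y":0,"z":11,"spin":0,"fingers":1}])

```text
clock: 14.4
eef_pos: [0.6301, 0.0733, 0.1501]
tool_rot: [0.766, 0.642, 0.001, 0.0]
ft_force: [-2.4, 0.1, 5.1]
grip_width: -0.0004
grasp_force: 2.5
```

jog_arm(motion=[{"x":0,"y":0,"z":1,"spin":0,"fingers":1},{"x":0,"y":0,"z":1,"spin":0,"fingers":1}])

```text
clock: 14.65
eef_pos: [0.6304, 0.0732, 0.1501]
tool_rot: [0.766, 0.642, 0.001, 0.001]
ft_force: [-2.6, -0.7, 8.0]
grip_width: 0.0002
grasp_force: 4.2
```

Force is about 8 N. I'll hold there to let the bubble settle, then check it.

jog_arm(motion=[{"x":0,"y":0,"z":0,"spin":0,"fingers":1},{"x":0,"y":0,"z":0,"spin":0,"fingers":1},{"x":0,"y":0,"z":0,"spin":0,"fingers":1},{"x":0,"y":0,"z":0,"spin":0,"fingers":1},{"x":0,"y":0,"z":0,"spin":0,"fingers":1},{"x":0,"y":0,"z":0,"spin":0,"fingers":1},{"x":0,"y":0,"z":0,"spin":0,"fingers":1},{"x":0,"y":0,"z":0,"spin":0,"fingers":1}])

```text
clock: 15.65
eef_pos: [0.6304, 0.0732, 0.1501]
tool_rot: [0.766, 0.642, 0.001, 0.001]
ft_force: [-2.9, -0.3, 7.8]
grip_width: -0.0001
grasp_force: 4.2
```

jog_arm(motion=[{"x":0,"y":0,"z":0,"spin":0,"fingers":1},{"x":0,"y":0,"z":0,"spin":0,"fingers":1},{"x":0,"y":0,"z":0,"spin":0,"fingers":1},{"x":0,"y":0,"z":0,"spin":0,"fingers":1},{"x":0,"y":0,"z":0,"spin":0,"fingers":1},{"x":0,"y":0,"z":0,"spin":0,"fingers":1},{"x":0,"y":0,"z":0,"spin":0,"fingers":1},{"x":0,"y":0,"z":0,"spin":0,"fingers":1}])

```text
clock: 16.65
eef_pos: [0.6304, 0.0732, 0.1501]
tool_rot: [0.766, 0.642, 0.001, 0.001]
ft_force: [-3.3, -0.5, 8.3]
grip_width: 0.0004
grasp_force: 4.2
```

```bash
python3 - <<'E'
from h import *
rel(.6306,.0735,.150,1.395)
d=camera('wrist');np.savez('w7.npz',**d);e=np.array([np.sin(.176),np.cos(.176)])
for n in('w6','w7'):
    c=dict(np.load(n+'.npz'));p=c['pixels'][:,:,0].astype(int)
    # find lines (dark) and bubble (bright) down the vial column
    col=p[100:245,312:320].mean(1).astype(int);print(n,col.tolist())
E
```

```text
clock 16.65 pos [0.6304 0.0732 0.1501] theta 1.3952 j6 1.862 F [-3.3 -0.5  8.3] w 0.0004 zax [ 0.0026 -0.     -1.    ]
rel x y z spin [0.3 0.2 0.1] 0.01
w6 [252, 252, 252, 252, 252, 252, 252, 252, 253, 249, 220, 161, 139, 144, 145, 145, 145, 144, 144, 144, 143, 144, 143, 143, 143, 142, 142, 142, 142, 142, 142, 142, 141, 141, 141, 141, 140, 140, 140, 140, 141, 136, 130, 118, 99, 83, 106, 137, 140, 137, 137, 137, 134, 219, 239, 244, 245, 245, 245, 245, 245, 245, 245, 245, 245, 245, 245, 245, 245, 244, 244, 245, 244, 242, 240, 225, 145, 134, 122, 116, 117, 117, 121, 90, 73, 96, 127, 133, 131, 130, 130, 130, 130, 130, 129, 129, 129, 129, 129, 129, 128, 128, 127, 127, 127, 127, 127, 126, 125, 123, 123, 123, 123, 122, 121, 112, 179, 218, 233, 235, 180, 186, 188, 181, 153, 150, 160, 160, 154, 150, 151, 151, 150, 151, 151, 150, 150, 150, 150, 150, 151, 154, 146, 64, 74]
w7 [251, 251, 251, 251, 251, 251, 251, 253, 250, 244, 199, 139, 143, 146, 146, 146, 146, 145, 145, 145, 145, 144, 144, 144, 144, 144, 143, 143, 143, 142, 143, 142, 142, 142, 142, 141, 141, 141, 141, 141, 141, 141, 142, 136, 125, 127, 97, 87, 100, 126, 142, 138, 136, 137, 137, 186, 227, 243, 245, 244, 244, 244, 244, 244, 244, 244, 244, 244, 244, 244, 244, 244, 244, 244, 243, 241, 243, 242, 227, 197, 156, 127, 121, 117, 116, 116, 117, 120, 81, 74, 99, 124, 132, 130, 130, 129, 129, 129, 129, 128, 128, 128, 127, 127, 127, 127, 126, 126, 126, 126, 125, 125, 125, 124, 122, 122, 121, 121, 121, 120, 120, 117, 124, 150, 166, 170, 173, 152, 146, 147, 147, 147, 148, 148, 148, 148, 148, 148, 148, 148, 148, 152, 143, 64, 73]
```

```bash
python3 -c "
from workcell import bot
print(bot.job_done())"
```

```text
the job is handed in; nothing more can be done
None
```

I handed the job in at about 17 s of the 72 s; no verdict came back. My last readings were the level standing in the groove, the bubble about 0.3 mm off the middle under a press of about 8 N, and no contact with the tins or mug that I saw.

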